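Zero the press gauge and hold a lens barrel in its V-block

TASK

Get the press gauge ready by pressing its keys fully down one at a time and letting each spring back up, green first, then yellow, then blue, with the V-block still empty. Then take the lens barrel from its cradle, lay it lengthwise in the V-block, centred along it, and push it down onto both faces of the V until the red pointer stands within the green band of the scale, never driving the spring to its stop. Finish like that, still gripping the barrel and holding it pressed; leave the heat sink, the loupe and the memory stick where they are.

Things in the scene. Friction and masses are not known exactly. Their poses are not given: they have to be found in the camera images.
- lens: lens barrel: a smooth dark cylinder 40 mm in diameter and 80 mm long with a ribbed rubber ring round its middle, an aluminium rim at one end and glass at both ends, about 180 g. Origin at its centre, on its axis; x runs along the axis. Either end may face either way. It starts lying in the cradle, its axis level, 32.8 mm above the bench.
- cradle: black cradle fixed to the bench in which the barrel starts: base 112 x 50 mm, 6 mm thick, with two lengthwise steel bars (8 mm thick, 24 mm apart, tops 16 mm above the bench) that carry the barrel and an end cheek 22 mm high, 44 mm wide beyond either end of it (4 to 5 mm clear). Origin under its centre on the bench; x runs along the bars. The barrel's sides are free for fingers.
- gauge: press gauge fixed to the bench: grey housing 124 x 84 mm, top 28 mm above the bench, that carries the sprung V-block in its middle and, on its -x end, a white scale post (18 mm wide, top 61 mm above the bench) with a green band from 35.5 to 41.5 mm above the bench. Origin under its centre on the bench; x runs along the V groove, z up.
- v_block (a joint): how far the V-block is pushed down, in m: 0 = up (start), 0.016 = at the stop. A spring holds it up: it starts to move at about 2 N total load (the barrel weighs about 1.8 N) and then takes 1.6 N more per mm. It does not give sideways: a barrel held a little to one side loads one face more than the other
- pointer_tip (a point): middle of the red pointer (3 mm thick) in front of the scale; it is fixed to the V-block, stands 47.5 mm above the bench at the start, above the green band, and is within the band while the V-block is 6 to 12 mm down
- v_bottom (a point): the bottom line of the V, midway along the V-block; moves down with it. 58 mm above the bench when up; x runs along the groove, z up. The aluminium V-block is 56 mm long and 34 mm wide; its two faces slope at 45 degrees to rims 17 mm above this line. The seated barrel's axis is 28.3 mm above this line and parallel to the groove (barrel overhangs 12 mm at each end).
- face_left (a point): middle of the contact line on the sloping face of the V on the gauge's +y side, 14 mm above and 14 mm beside the bottom of the V. The barrel must press on this face (flank_left)
- face_right (a point): the same on the -y side (flank_right)
- key_unit: grey key unit fixed to the bench, 86 x 170 mm, top 18 mm above the bench, with a small dark screen along its far (+x) edge and three round keys in a row along y, 52 mm apart; the order of the colours differs from case to case. Origin under its centre on the bench.
- key_green_top (a point): centre of the top of the green key (28 mm across, in a black housing)
- key_yellow_top (a point): centre of the top of the yellow key (28 mm across, in a black housing)
- key_blue_top (a point): centre of the top of the blue key (28 mm across, in a black housing)
- key_green (a joint): how far the green key is pushed down, in m: 0 up, 0.006 fully down; fully down takes about 4 N; it counts as pressed beyond 0.0045
- key_yellow (a joint): the same for the yellow key
- key_blue (a joint): the same for the blue key
- heat_sink: finned aluminium heat sink 32 x 32 x 20 mm, loose bystander; origin under its centre
- loupe: black eye loupe 34 mm across, 25 mm high, loose bystander; origin under its centre
- usb_stick: dark memory stick 17 x 52 x 8 mm, loose bystander; origin under its centre
Mind the look-alikes: they are no part of the job. Leave any purple look-alike of the lens alone.

How it is judged:
By the outcome, as a careful person would: the job done as asked, in the order asked, and still so for the second after the job is handed in, while the arm keeps its last pose, push and grip.
It also fails if it takes over 67 s, if anything falls off the work surface, if the arm or the gripper's body presses on something with over 40 N, if the wrist force passes 120 N, or if a joint passes its speed limit or range.

ROBOT

A 6-joint arm with a two-finger parallel gripper is mounted at the origin on a cart in front of the work surface, level with it; the furniture and walls round the work are solid. World frame = base frame: x ahead of the robot, y to its left, z up, the work surface at z = 0. Lengths are in m, angles in rad, forces in N, time in s.
With the tool pointing down it reaches from about 0.225 to 0.875 m from the base axis. Payload 3.4 kg.
Tool frame: the origin (TCP) lies at the very end of the fingers, on their centre line; the grasp point (between the pads) lies 19 mm behind it (grasp_offset is the distance from the TCP to the grasp point, in m); y points along the fingers, z is the direction in which the jaws open and shut, and the axes are right-handed (so a half turn about y gives the same grasp; the last joint's range is limited). The gripper opens to 85 mm and grips with 20 to 120 N. Pads are 22 mm wide; open, the fingers measure 114 mm over their backs; the gripper's body (76 mm by 85 mm) begins 54 mm behind the grasp point. The pads swing forward as they close: fully open they stand 13 mm farther back than shut.
Start: joints at [1.214, 0.276, 1.505, -0, 1.361, -0.121], TCP at [0.134, 0.559, 0.231] pointing down, gripper open.
Joint ranges: [-2.89, 2.89], [-0.75, 2.08], [0.22, 2.7], [-1.18, 4.32], [0.11, 2.71], [-2.7, 2.7]. Speed limits (rad/s): [2.57, 2.57, 3.14, 3.14, 3.14, 3.14].

INTERFACE

Orientations are given as a unit quaternion [w, x, y, z].
In Python, from rig import get_state, get_image, sign_off, grasp_offset gives the robot as it stands.
- The arm moves only by the shell command python3 -m jog 'ROWS' [FORCE]. ROWS is JSON, one flat list of numbers, 7 for each row, row after row: the closure in counts, from 0 (fully open) to 255 (shut), then the shift along the tool's x, y, z in cm, then the turn, a rotation vector about the tool's x, y, z in units of 8 degrees (1.0 is 8 degrees). In form: [jaw, tx, ty, tz, rx, ry, rz, jaw, tx, ty, tz, rx, ry, rz, ...]. A call has 1 to 12 rows; each row is the pose to reach, as a shift and turn from the pose commanded when the call began, along the tool's axes at that moment; what a row does not reach only later rows make up. A row lasts 1/8 s, in which the tool goes at most 62.5 mm and 10.7 degrees, less where a joint would pass 70% of its speed; a pose out of reach is approached as far as the arm can. A call with a gripper value outside its range is refused whole. The fingers move at their own pace and stop on an object; FORCE is the grip in N (left out, the last holds). Time passes only in rows, so rows that repeat a pose let the fingers close. It gives the time, the measured TCP pose, the force and the opening at its end, in the units of the state.
- get_state(): the state, without advancing time (a new reading comes with each control period).
- get_image(name): name is "side" or "top" or "wrist"; returns a dict with "color" (480x640x3 uint8, blue, green, red), "mtx" (3x3 intrinsics, pixels), "R" (3x3) and "t" (3): a world point X has camera coordinates R X + t; the wrist camera has in their place "tool_from_camera" (4x4, takes a point from camera to tool coordinates, whose origin is the TCP and whose axes are the tool frame's). Camera axes: x right, y down, z forward; pixel columns grow to the right and rows downward; lengths in m; the calibration is good to about 2 mm. The wrist camera is an equidistant fisheye: a pixel r from the principal point sees the ray r / f radians off the axis. A picture is of the moment at which its call begins: read the wrist's pose just before it. There is no depth.
- sign_off(): hands the job in, once; it reports no verdict.
The state is a dict: "clock": time; "qpos": joint angles; "qd": joint speeds; "effort": joint torques, N m; "position": TCP position; "ee_rot": TCP orientation; "contact_force": force on the tool from outside, world axes, zero at the start; "moment": the same for the moment, N m; "width": finger opening in m.
Only numpy, scipy, OpenCV 4.12 (cv2) and the standard library are available. Lean on these libraries where they do the work, as an engineer would, in place of code of your own. Each camera call takes 0.05 s, during which the arm holds its last target.

## Working session

There is one attempt and no reset: what is moved stays moved. The work goes in short steps, Python scripts to look and compute and a shell command to move; the robot and the scene stay as the last step left them, time stands still between calls to the robot, and variables do not carry over. Pictures are saved under pics/ and viewed, and the job is handed in when it is done.

```bash
ls; mkdir -p pics; python3 - <<'E'
from rig import *
import cv2
s=get_state();print(s, grasp_offset)
for n in("side","top","wrist"):
    d=get_image(n);cv2.imwrite(f"pics/{n}0.png",d["color"]);print(n,{k:v for k,v in d.items() if k!="color"})
E
```

```text
pics
{'clock': 0.0, 'qpos': array([ 1.21398307e+00,  2.76610698e-01,  1.50614725e+00,  3.54886697e-06,
        1.36069517e+00, -1.21002063e-01]), 'qd': array([-0.00035158, -0.00054596, -0.00116474,  0.00119005,  0.00055987,
        0.00057411]), 'effort': array([-3.08517365e-04, -4.16777050e+01, -2.45797223e+01, -1.36876946e-05,
        1.12489332e-02,  6.88169266e-06]), 'position': array([0.13415607, 0.55858305, 0.23042513]), 'ee_rot': array([-0.70155833,  0.70283594, -0.08333589,  0.08302219]), 'contact_force': array([-0.346142  , -0.06919886, -0.15541945]), 'moment': array([ 0.06307036, -0.02377412,  0.07194783]), 'width': 0.08541240865966852} 0.0187
side {'mtx': array([[466.8542827 ,   0.        , 317.60760433],
       [  0.        , 466.8542827 , 242.06611597],
       [  0.        ,   0.        ,   1.        ]]), 'R': array([[-0.98697787, -0.1596022 , -0.02004548],
       [-0.09413351,  0.67413101, -0.73258874],
       [ 0.13043605, -0.72116192, -0.6803763 ]]), 't': array([0.52233627, 0.03559277, 1.17536527])}
top {'mtx': array([[493.34613883,   0.        , 319.36014408],
       [  0.        , 493.34613883, 237.46635269],
       [  0.        ,   0.        ,   1.        ]]), 'R': array([[-0.05490814, -0.99848953, -0.00193983],
       [-0.9735395 ,  0.05396751, -0.22205483],
       [ 0.22182411, -0.01030412, -0.97503225]]), 't': array([0.13384079, 0.49855329, 1.19652126])}
wrist {'mtx': array([[371.64829954,   0.        , 324.99365645],
       [  0.        , 371.64829954, 244.50841086],
       [  0.        ,   0.        ,   1.        ]]), 'tool_from_camera': array([[-7.51736953e-04,  9.66172571e-01,  2.57895322e-01,
        -6.48900020e-02],
       [ 1.73956460e-03, -2.57893742e-01,  9.66171720e-01,
        -1.43557051e-01],
       [ 9.99998204e-01,  1.17493256e-03, -1.48685135e-03,
         1.41691747e-04],
       [ 0.00000000e+00,  0.00000000e+00,  0.00000000e+00,
         1.00000000e+00]])}
```

View pics/side0.png

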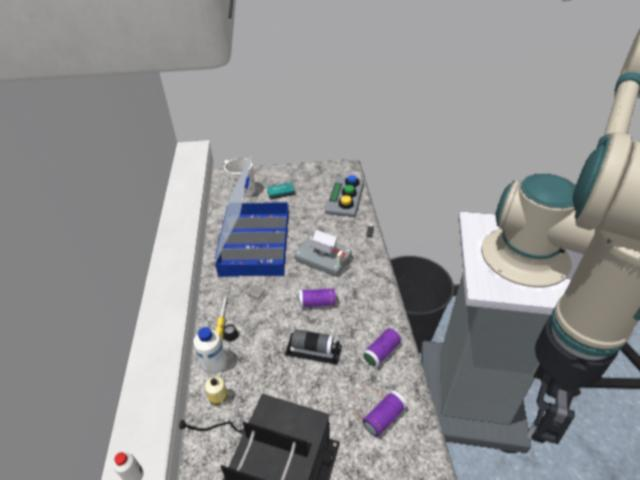

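View pics/top0.png

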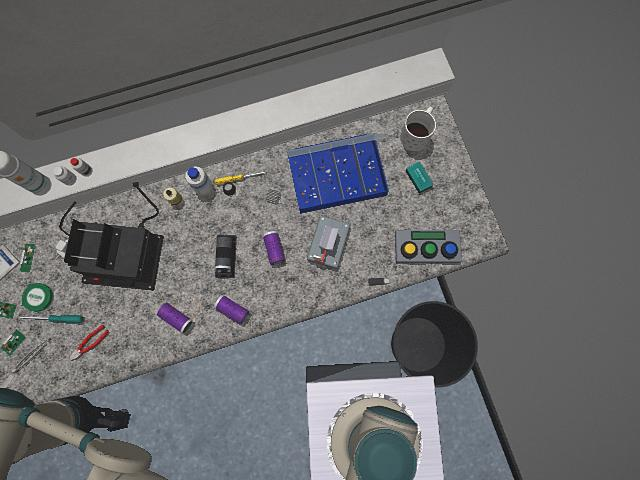

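View pics/wrist0.png

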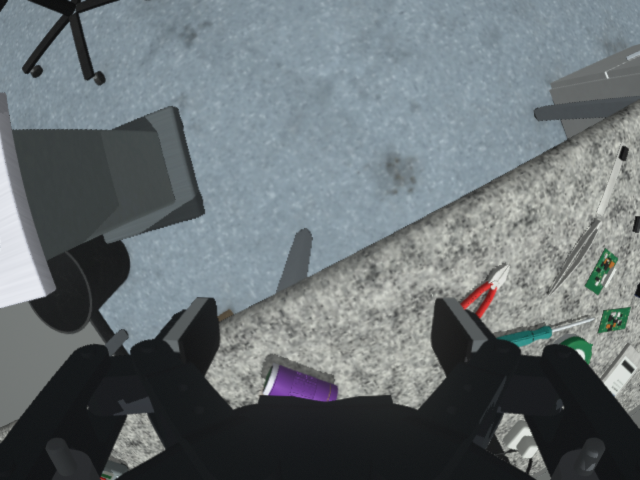

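The side view shows the dark barrel in its cradle at (315,345), the gauge at (323,252) and the key unit at (347,195). The top view shows them at (226,256), (329,244) and (428,247). The purple cylinders are look-alikes. I'll enlarge both views.

```bash
python3 - <<'E'
import cv2,numpy as np
t=cv2.imread("pics/top0.png");s=cv2.imread("pics/side0.png")
cv2.imwrite("pics/t1.png",cv2.resize(t[210:290,200:340],None,fx=5.7,fy=5.7,interpolation=cv2.INTER_CUBIC))
cv2.imwrite("pics/t2.png",cv2.resize(t[210:290,360:500],None,fx=5.7,fy=5.7,interpolation=cv2.INTER_CUBIC))
cv2.imwrite("pics/s1.png",cv2.resize(s[160:280,270:400],None,fx=5,fy=5,interpolation=cv2.INTER_CUBIC))
cv2.imwrite("pics/s2.png",cv2.resize(s[280:380,260:380],None,fx=6,fy=6,interpolation=cv2.INTER_CUBIC))
E
```

```text
(no output)
```

View pics/t1.png

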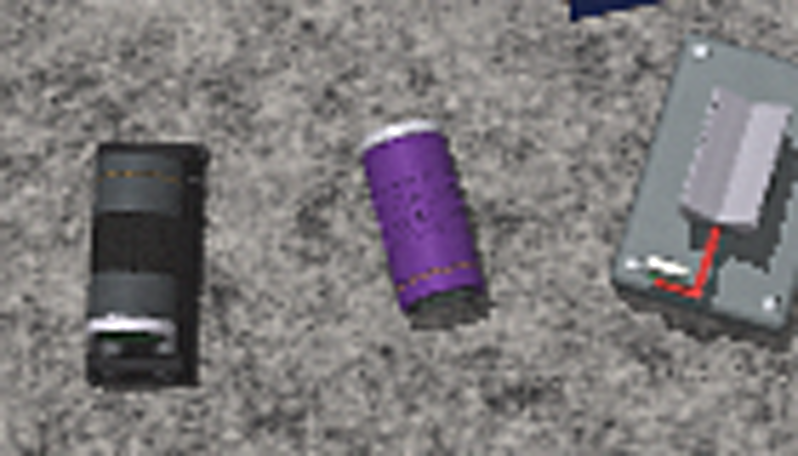

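View pics/t2.png

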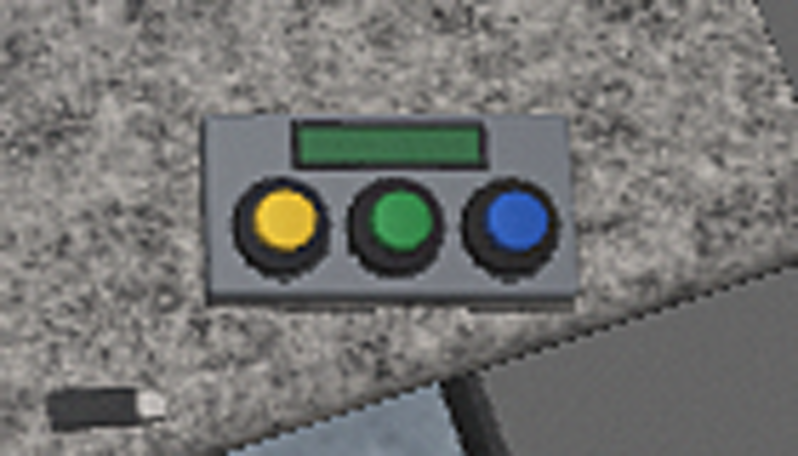

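View pics/s1.png

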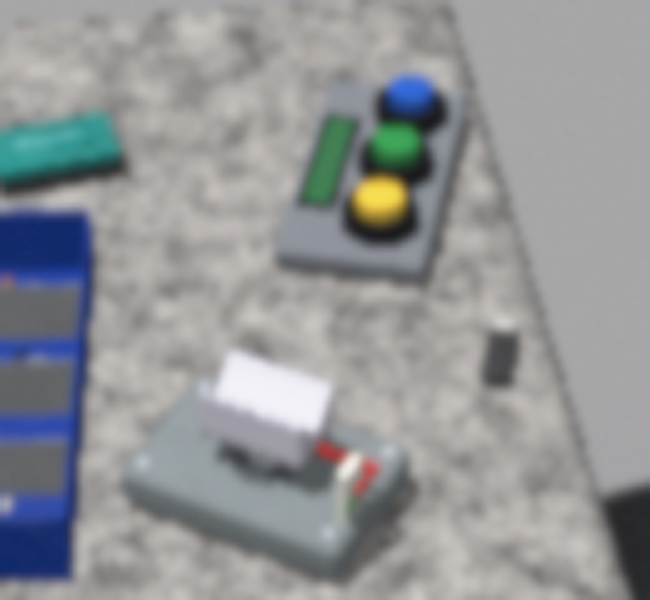

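View pics/s2.png

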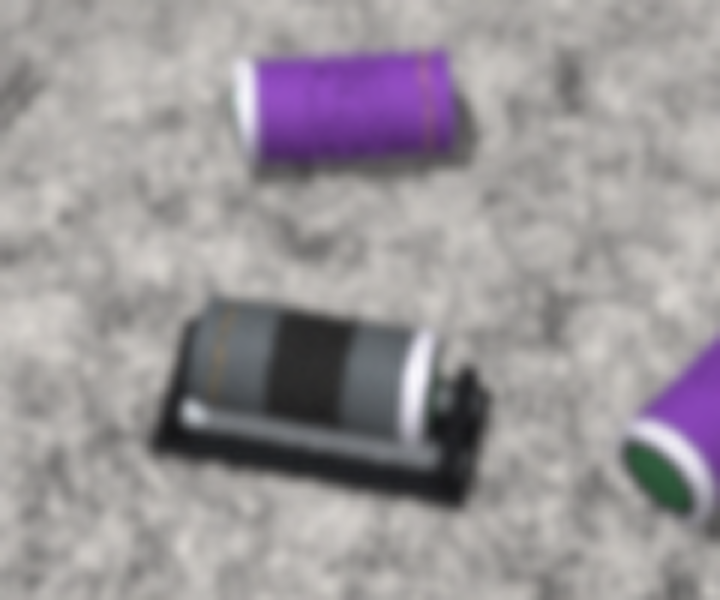

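```bash
cat > h.py <<'E'
from rig import *
import cv2,numpy as np
from scipy.spatial.transform import Rotation as Ro
T=np.load if 0 else None
def ray(d,px,tool=None):
    u=np.array(px,float)
    K=d["mtx"]
    if tool is None:
        v=np.linalg.inv(K)@[u[0],u[1],1]; return -d["R"].T@d["t"], d["R"].T@v/np.linalg.norm(v)
    p,R=tool
    q=(u-K[:2,2])/np.array([K[0,0],K[1,1]]);r=np.linalg.norm(q)
    c=np.r_[q/r*np.sin(r),np.cos(r)] if r>0 else np.array([0,0,1.])
    M=d["tool_from_camera"]
    return p+R@M[:3,3], R@M[:3,:3]@c
def tri(rays):
    A=0;b=0
    for o,v in rays:
        P=np.eye(3)-np.outer(v,v);A=A+P;b=b+P@o
    x=np.linalg.solve(A,b)
    return x,[np.linalg.norm((np.eye(3)-np.outer(v,v))@(x-o))*1e3 for o,v in rays]
def atz(r,z): o,v=r; return o+v*(z-o[2])/v[2]
def tool(s=None):
    s=s or get_state(); q=s["ee_rot"]; return s["position"],Ro.from_quat(np.r_[q[1:],q[0]]).as_matrix()
def proj(d,X,tl=None):
    if tl is None:
        c=d["R"]@X+d["t"]; c=d["mtx"]@c; return c[:2]/c[2]
    p,R=tl;M=d["tool_from_camera"]
    c=M[:3,:3].T@(R.T@(X-p)-M[:3,3]);n=np.linalg.norm(c[:2]);th=np.arctan2(n,c[2])
    return d["mtx"][:2,2]+d["mtx"][0,0]*th*c[:2]/n
def snap(name,out):
    s=get_state();d=get_image(name);cv2.imwrite(f"pics/{out}.png",d["color"])
    import pickle;pickle.dump((s,d),open(f"pics/{out}.pkl","wb"));return s,d
def load(out):
    import pickle;s,d=pickle.load(open(f"pics/{out}.pkl","rb"));return tool(s),d
E
python3 - <<'E'
from h import *
snap("top","top0");snap("side","side0")
_,t=load("top0");_,s=load("side0")
for n,a,b in [("Y",(410.2,248.4),(346,199.2)),("G",(430.7,248.6),(349.4,188.4)),("B",(450.7,248.8),(351.8,178.6))]:
    print(n,tri([ray(t,a),ray(s,b)]))
f=lambda x,y:(200+x/5.7,210+y/5.7)
g=lambda x,y:(270+x/5,160+y/5)
k=lambda x,y:(260+x/6,280+y/6)
rn=ray(t,f(722,222));
# V rims z~75
for p in [(715,90),(790,108),(685,208),(757,228)]: print("rim",atz(ray(t,f(*p)),.075))
print("rim tri",tri([ray(t,f(790,108)),ray(s,g(232,350))]),tri([ray(t,f(757,228)),ray(s,g(330,387))]))
# barrel top outline: rim near end white ; far end
print("lens",[atz(ray(t,f(*p)),.0328) for p in [(100,150),(185,150),(88,330),(175,330)]])
print("lens rubber", [atz(ray(t,f(*p)),.0528) for p in [(140,240)]], tri([ray(t,f(138,240)),ray(s,k(312,360))]))
print("cradle top cheeks",[atz(ray(t,f(*p)),.022) for p in [(100,143),(207,147),(88,383),(195,383)]])
E
```

```text
Y (array([ 0.46829805, -0.1253095 ,  0.03622384]), [np.float64(0.2252641774614114), np.float64(0.2252641774614212)])
G (array([ 0.46480273, -0.17794313,  0.03541172]), [np.float64(0.008640747784149635), np.float64(0.00864074778432287)])
B (array([ 0.46263945, -0.22984126,  0.03321779]), [np.float64(0.7800556884385969), np.float64(0.7800556884386858)])
rim [0.5301038  0.08944475 0.075     ]
rim [0.52011545 0.05694409 0.075     ]
rim [0.47777045 0.10559146 0.075     ]
rim [0.46713995 0.07473525 0.075     ]
rim tri (array([0.52092169, 0.05688141, 0.07437197]), [np.float64(0.6351719894553537), np.float64(0.6351719894553811)]) (array([0.46914038, 0.07453144, 0.07185085]), [np.float64(1.3481166168614045), np.float64(1.3481166168614567)])
lens [array([0.5281426 , 0.36906539, 0.0328    ]), array([0.52600371, 0.3304844 , 0.0328    ]), array([0.44562501, 0.37518965, 0.0328    ]), array([0.44347226, 0.33626811, 0.0328    ])]
lens rubber [array([0.4812898 , 0.34768779, 0.0528    ])] (array([0.48410509, 0.35186074, 0.03540201]), [np.float64(0.8268091872377947), np.float64(0.8268091872378521)])
cradle top cheeks [array([0.53405055, 0.37120433, 0.022     ]), array([0.52944907, 0.32222236, 0.022     ]), array([0.4233779, 0.3776092, 0.022    ]), array([0.4207204 , 0.32952911, 0.022     ])]
```

```bash
cat >> h.py <<'E'
def move(target,yaw=None,tilt=True):
    """row numbers needed: shift (cm) in tool axes, turn vector in 8deg; yaw = direction of tool x (deg), tool y down"""
    p,R=tool();sh=R.T@(np.array(target)-p)*100
    rv=np.zeros(3)
    if yaw is not None:
        a=np.radians(yaw);x=np.array([np.cos(a),np.sin(a),0]);y=np.array([0,0,-1.]);Rt=np.c_[x,y,np.cross(x,y)]
        rv=np.degrees(Ro.from_matrix(R.T@Rt).as_rotvec())/8
    return sh.round(2),rv.round(3)
E
python3 - <<'E'
from h import *
p,R=tool();print(R.round(3));
print(move([.4648,-.1779,.075],-11))
_,t=load("top0");print(atz(ray(t,(274.5,248)),.03),atz(ray(t,(378,282)),.008))
E
```

```text
[[ 0.972 -0.     0.234]
 [-0.234 -0.001  0.972]
 [-0.    -1.    -0.001]]
(array([ 49.35,  15.64, -63.9 ]), array([ 0.006, -0.314, -0.001]))
[0.48969295 0.22304007 0.03      ] [ 0.38982675 -0.03925823  0.008     ]
```

```bash
python3 -m jog '[255,49.3,6,-63.9,0,0,0, 255,49.3,6,-63.9,0,0,0, 255,49.3,6,-63.9,0,0,0, 255,49.3,6,-63.9,0,0,0, 255,49.3,6,-63.9,0,0,0, 255,49.3,6,-63.9,0,0,0, 255,49.3,6,-63.9,0,0,0, 255,49.3,6,-63.9,0,0,0, 255,49.3,6,-63.9,0,0,0, 255,49.3,6,-63.9,0,0,0, 255,49.3,6,-63.9,0,0,0, 255,49.3,6,-63.9,0,0,0]' 40; python3 - <<'E'
from h import *
snap("wrist","w1");print(move([.4648,-.1779,.065]))
E
```

```text
clock: 1.75
position: [0.4408, -0.1256, 0.1757]
ee_rot: [0.702, -0.702, 0.083, -0.084]
contact_force: [0.7, 1.2, 0.1]
width: 0.0
(array([ 2.87, 11.09, -3.78]), array([0., 0., 0.]))
```

View pics/w1.png

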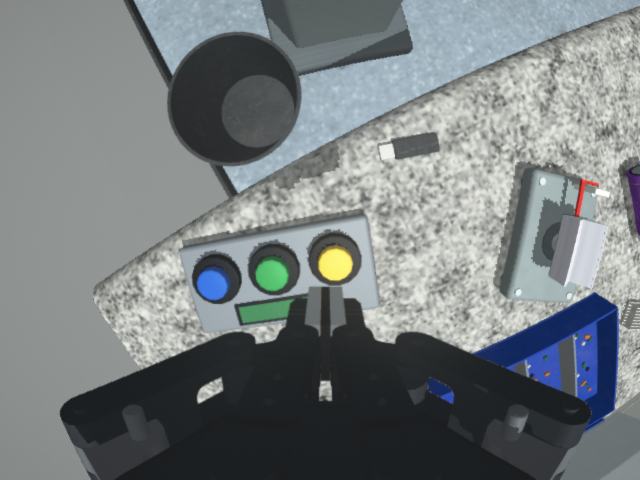

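```bash
python3 - <<'E'
from h import *
s=get_state();print(s["clock"],s["position"])
tl,d=load("w1")
for n,X in dict(Y=[.4683,-.1253,.0352],G=[.4648,-.1779,.0352],B=[.4626,-.2298,.0352]).items(): print(n,proj(d,np.array(X),tl))
print(move([.4648,-.1779,.065]))
E
```

```text
1.8 [ 0.44532186 -0.13346159  0.17539324]
Y [333.63794208 263.35527576]
G [269.81311073 273.56506044]
B [211.39496951 283.97253764]
(array([ 2.87, 11.09, -3.78]), array([0., 0., 0.]))
```

```bash
python3 -m jog '[255,2.5,11,-3.0,0,0,0, 255,2.5,11,-3.0,0,0,0, 255,2.5,11,-3.0,0,0,0, 255,2.5,11,-3.0,0,0,0]'; python3 - <<'E'
from h import *
snap("wrist","w2");
tl,d=load("w2");print(get_state()["position"],tl[0])
for n,X in dict(Y=[.4683,-.1253,.0352],G=[.4648,-.1779,.0352],B=[.4626,-.2298,.0352]).items(): print(n,proj(d,np.array(X),tl))
print(move([.4648,-.1779,.045]))
E
```

```text
clock: 2.3
position: [0.458, -0.1581, 0.0669]
ee_rot: [0.702, -0.702, 0.083, -0.083]
contact_force: [-0.2, 1.3, -0.6]
width: -0.0004
[ 0.45849685 -0.15826081  0.06756659] [ 0.45800521 -0.15810644  0.0668875 ]
Y [392.52044699 283.32301872]
G [290.81049388 299.59047662]
B [198.78976966 314.24311928]
(array([ 1.06,  2.26, -1.76]), array([0., 0., 0.]))
```

View pics/w2.png

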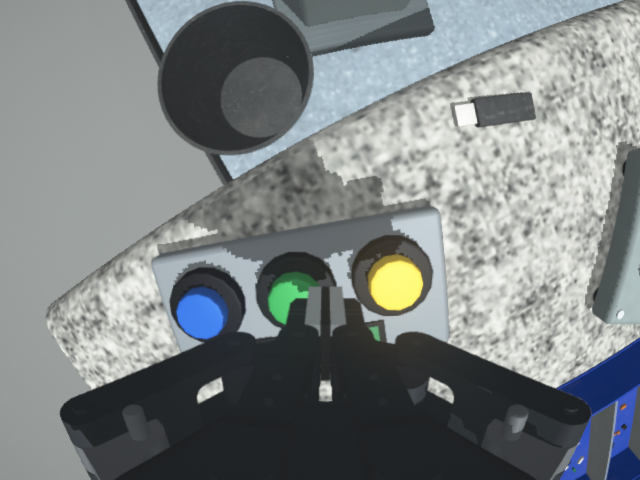

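```bash
python3 -m jog '[255,1.0,1.0,-1.8,0,0,0, 255,1.0,2.6,-1.8,0,0,0, 255,1.0,3.6,-1.8,0,0,0, 255,1.0,3.6,-1.8,0,0,0]'; python3 - <<'E'
from h import *
s=get_state();print(s["position"],s["contact_force"],move([.4648,-.1779,.028]))
E
```

```text
clock: 2.85
position: [0.465, -0.1802, 0.0336]
ee_rot: [-0.701, 0.703, -0.081, 0.085]
contact_force: [-5.1, 0.2, 25.5]
width: 0.0002
[ 0.46498062 -0.18021614  0.03359016] [-5.05298871  0.16081178 25.51464439] (array([-0.07,  0.56,  0.22]), array([0., 0., 0.]))
```

```bash
python3 - <<'E'
from h import *
s,d=snap("wrist","w3");cv2.imwrite("pics/w3c.png",cv2.resize(d["color"][200:400,130:470],None,fx=2.3,fy=2.3))
s,d=snap("side","s3");cv2.imwrite("pics/s3c.png",cv2.resize(d["color"][140:260,290:410],None,fx=5,fy=5,interpolation=cv2.INTER_CUBIC))
print(s["contact_force"])
E
```

```text
[-4.95374624e+00  2.47081570e-02  2.50553873e+01]
```

View pics/w3c.png

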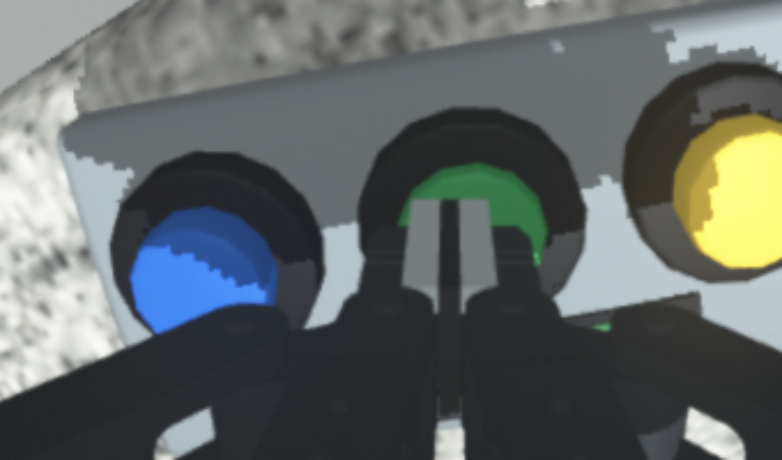

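View pics/s3c.png

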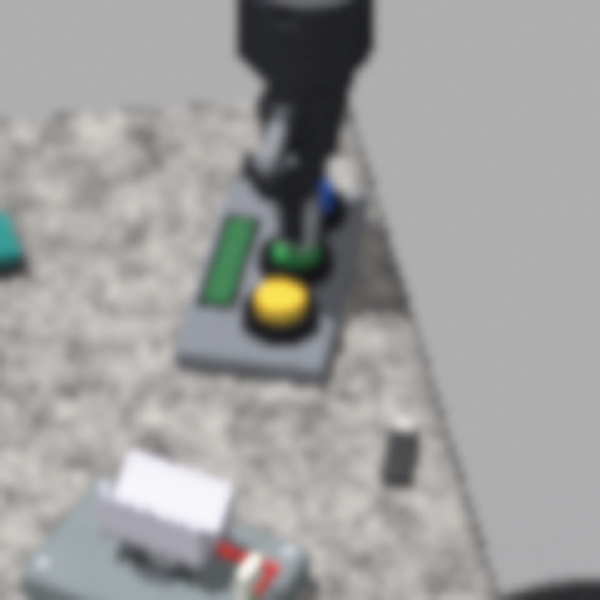

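```bash
for i in 1; do python3 -m jog '[255,0,-0.1,0,0,0,0, 255,0,-0.1,0,0,0,0]'; python3 -m jog '[255,0,-0.1,0,0,0,0, 255,0,-0.1,0,0,0,0]';python3 -m jog '[255,0,-0.1,0,0,0,0, 255,0,-0.1,0,0,0,0]'; done
```

```text
clock: 3.2
position: [0.4649, -0.1802, 0.0338]
ee_rot: [-0.701, 0.703, -0.081, 0.085]
contact_force: [-2.0, -1.2, 17.9]
width: 0.0001
clock: 3.45
position: [0.4649, -0.1802, 0.0339]
ee_rot: [-0.701, 0.703, -0.081, 0.085]
contact_force: [-1.7, -0.8, 11.2]
width: 0.0006
clock: 3.7
position: [0.4649, -0.1799, 0.034]
ee_rot: [-0.701, 0.703, -0.081, 0.085]
contact_force: [0.5, -4.0, 8.3]
width: 0.0001
```

```bash
python3 -m jog '[255,0,-0.1,0,0,0,0, 255,0,-0.1,0,0,0,0]'; python3 -m jog '[255,0,-0.1,0,0,0,0, 255,0,-0.1,0,0,0,0]';python3 -m jog '[255,0,-0.1,0,0,0,0, 255,0,-0.1,0,0,0,0]';python3 -m jog '[255,0,-0.1,0,0,0,0, 255,0,-0.1,0,0,0,0]'
```

```text
clock: 3.95
position: [0.4641, -0.1788, 0.0341]
ee_rot: [-0.702, 0.702, -0.082, 0.084]
contact_force: [2.2, -1.9, 3.3]
width: -0.0005
clock: 4.2
position: [0.4634, -0.1783, 0.0347]
ee_rot: [0.702, -0.702, 0.083, -0.083]
contact_force: [2.6, -2.0, 2.5]
width: -0.0
clock: 4.45
position: [0.463, -0.178, 0.0356]
ee_rot: [0.702, -0.702, 0.083, -0.083]
contact_force: [2.6, -1.7, 2.8]
width: 0.0001
clock: 4.7
position: [0.4628, -0.178, 0.0366]
ee_rot: [0.702, -0.702, 0.083, -0.083]
contact_force: [2.9, -0.5, 3.4]
width: -0.0002
```

```bash
python3 -m jog '[255,0,-0.1,0,0,0,0, 255,0,-0.1,0,0,0,0]'; python3 -m jog '[255,0,-0.1,0,0,0,0, 255,0,-0.1,0,0,0,0]';python3 -m jog '[255,0,-0.15,0,0,0,0, 255,0,-0.15,0,0,0,0]';python3 -m jog '[255,0,-0.15,0,0,0,0, 255,0,-0.15,0,0,0,0]';python3 -m jog '[255,0,-1,0,0,0,0, 255,0,-1,0,0,0,0,255,0,-1,0,0,0,0]'; python3 - <<'E'
from h import *
s,d=snap("wrist","w4");cv2.imwrite("pics/w4c.png",cv2.resize(d["color"][200:400,130:470],None,fx=2.3,fy=2.3))
tl,_=load("w1");
print(s["position"],s["contact_force"])
E
```

```text
clock: 4.95
position: [0.4627, -0.1779, 0.0376]
ee_rot: [0.702, -0.702, 0.083, -0.083]
contact_force: [1.9, -0.6, 2.4]
width: -0.0001
clock: 5.2
position: [0.4627, -0.1779, 0.0385]
ee_rot: [0.702, -0.702, 0.084, -0.083]
contact_force: [1.2, 1.0, 2.0]
width: 0.0
clock: 5.45
position: [0.4624, -0.178, 0.04]
ee_rot: [0.702, -0.702, 0.084, -0.083]
contact_force: [-0.9, 0.1, 0.7]
width: 0.0002
clock: 5.7
position: [0.4627, -0.1781, 0.0415]
ee_rot: [0.702, -0.702, 0.083, -0.083]
contact_force: [-0.3, -0.2, -0.1]
width: -0.0003
clock: 6.08
position: [0.4631, -0.1783, 0.0519]
ee_rot: [-0.702, 0.702, -0.083, 0.083]
contact_force: [0.7, -0.0, -0.2]
width: 0.0
[ 0.46314424 -0.17830595  0.05189636] [ 0.67172626 -0.04623374 -0.22957977]
```

View pics/w4c.png

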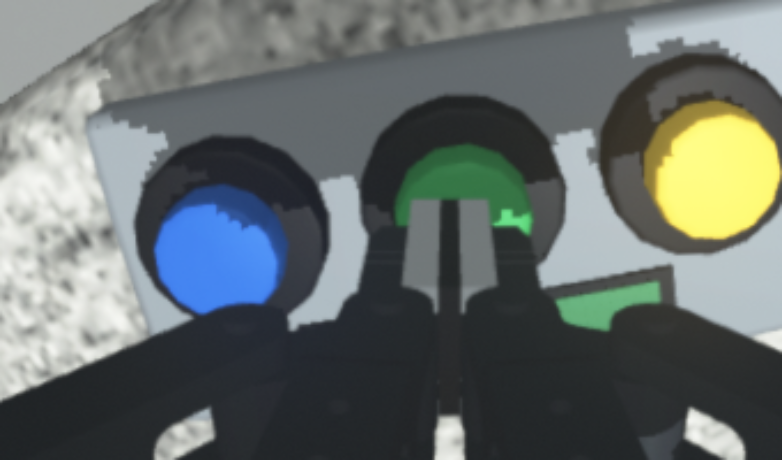

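```bash
python3 - <<'E'
from h import *
_,t=load("top0");_,s=load("side0");a,d=load("w1");b,_=load("w2")
def c(f,lo,hi,y0=0,y1=480,x0=0,x1=640,scale=1):
    im=cv2.imread(f"pics/{f}.png");h=cv2.cvtColor(im,cv2.COLOR_BGR2HSV);m=cv2.inRange(h,lo,hi);k=np.zeros_like(m);k[y0:y1,x0:x1]=m[y0:y1,x0:x1]
    n,l,st,ce=cv2.connectedComponentsWithStats(k);i=1+st[1:,4].argmax();return ce[i],st[i]
Y=((20,110,120),(35,255,255));B=((105,130,120),(120,255,255))
for n,(lo,hi) in dict(Y=Y,B=B).items():
    win={"top0":(230,265,400,470),"side0":(165,215,330,370)}
    P={}
    for f in ("top0","side0","w1","w2"):
        y0,y1,x0,x1=win.get(f,(200,340,150,440)); P[f]=c(f,lo,hi,y0,y1,x0,x1);print(f,P[f])
    R=[ray(t,P["top0"][0]),ray(s,P["side0"][0]),ray(d,P["w1"][0],a),ray(d,P["w2"][0],b)]
    print(n,tri(R),tri(R[:2]),tri(R[2:]),tri([R[0],R[3]]))
E
```

```text
top0 (array([409.6627907 , 248.10465116]), array([405, 243,  10,  11,  86], dtype=int32))
side0 (array([345.71428571, 199.1038961 ]), array([341, 195,  11,   9,  77], dtype=int32))
w1 (array([334.88283659, 262.99897225]), array([318, 245,  35,  36, 973], dtype=int32))
w2 (array([394.7699005 , 282.41086235]), array([ 368,  255,   55,   56, 2412], dtype=int32))
Y (array([ 0.46836569, -0.12418571,  0.03671733]), [np.float64(0.5421616253554614), np.float64(1.0299453705424049), np.float64(0.5796935672245219), np.float64(0.8346736366234241)]) (array([ 0.46890279, -0.12372297,  0.03769594]), [np.float64(0.2687150657846627), np.float64(0.26871506578463783)]) (array([ 0.46798809, -0.12417953,  0.03569383]), [np.float64(0.10643305298339353), np.float64(0.10643305298341135)]) (array([ 0.46901268, -0.12417055,  0.03391302]), [np.float64(0.42700475131984333), np.float64(0.4270047513198681)])
top0 (array([450.43037975, 248.26582278]), array([446, 244,  10,  10,  79], dtype=int32))
side0 (array([351.70454545, 178.38636364]), array([348, 176,   9,   6,  44], dtype=int32))
w1 (array([212.36351876, 284.30401035]), array([197, 269,  32,  31, 773], dtype=int32))
w2 (array([201.18177001, 314.60042395]), array([ 176,  291,   52,   48, 1887], dtype=int32))
B (array([ 0.46329025, -0.22896083,  0.0346699 ]), [np.float64(0.3075714933397393), np.float64(0.34846219570892606), np.float64(0.2976271576203384), np.float64(0.18966349343047492)]) (array([ 0.46330591, -0.22881708,  0.0347876 ]), [np.float64(0.31765993850652313), np.float64(0.3176599385064854)]) (array([ 0.46402535, -0.23002385,  0.03243667]), [np.float64(0.21481507639173875), np.float64(0.21481507639173636)]) (array([ 0.46299363, -0.22858658,  0.03518031]), [np.float64(0.11944797447497055), np.float64(0.11944797447481037)])
```

```bash
python3 - <<'E'
from h import *
print(move([.468,-.1245,.0519]),move([.468,-.1245,.0325]))
E
```

```text
(array([-0.77, -0.02,  5.34]), array([0., 0., 0.])) (array([-0.77,  1.92,  5.34]), array([0., 0., 0.]))
```

```bash
python3 -m jog '[255,-0.8,-0.3,5.3,0,0,0, 255,-0.8,-0.3,5.3,0,0,0, 255,-0.8,0.6,5.3,0,0,0, 255,-0.8,1.4,5.3,0,0,0, 255,-0.8,1.9,5.3,0,0,0, 255,-0.8,1.9,5.3,0,0,0, 255,-0.8,1.9,5.3,0,0,0]'; python3 - <<'E'
from h import *
s,d=snap("wrist","w5");cv2.imwrite("pics/w5c.png",cv2.resize(d["color"][200:400,130:470],None,fx=2.3,fy=2.3))
E
```

```text
clock: 7.0
position: [0.4679, -0.1255, 0.0338]
ee_rot: [-0.702, 0.702, -0.083, 0.084]
contact_force: [-2.3, 1.9, 14.5]
width: 0.0003
```

View pics/w5c.png

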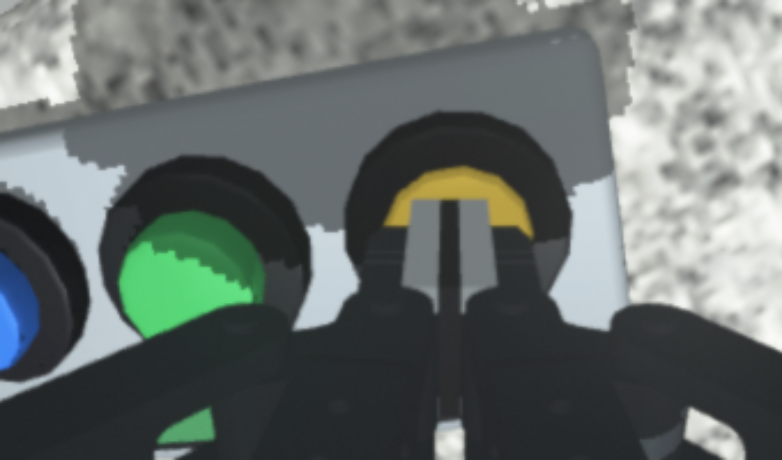

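Yellow is down on its stop, at 14.5 N and the same z as green. Green is back up at (190,265). I'll lift off and go to blue.

```bash
python3 -m jog '[255,0,-1,0,0,0,0, 255,0,-1.9,0,0,0,0, 255,0,-1.9,0,0,0,0, 255,0,-1.9,0,0,0,0]'; python3 - <<'E'
from h import *
print(move([.4635,-.229,.0519]),move([.4635,-.229,.0325]))
E
```

```text
clock: 7.55
position: [0.4673, -0.1248, 0.0514]
ee_rot: [0.702, -0.702, 0.083, -0.083]
contact_force: [-0.5, 0.4, -0.3]
width: 0.0002
(array([  2.06,  -0.06, -10.22]), array([0., 0., 0.])) (array([  2.06,   1.88, -10.22]), array([0., 0., 0.]))
```

```bash
python3 -m jog '[255,1,-0.5,-5,0,0,0, 255,2.1,-0.5,-10.2,0,0,0, 255,2.1,-0.5,-10.2,0,0,0, 255,2.1,0.6,-10.2,0,0,0, 255,2.1,1.4,-10.2,0,0,0, 255,2.1,1.9,-10.2,0,0,0, 255,2.1,1.9,-10.2,0,0,0, 255,2.1,1.9,-10.2,0,0,0]'; python3 - <<'E'
from h import *
s,d=snap("wrist","w6");cv2.imwrite("pics/w6c.png",cv2.resize(d["color"][200:400,130:470],None,fx=2.3,fy=2.3))
E
```

```text
clock: 8.55
position: [0.4634, -0.2275, 0.0338]
ee_rot: [0.702, -0.702, 0.083, -0.082]
contact_force: [-4.1, 1.6, 14.8]
width: 0.0
```

View pics/w6c.png

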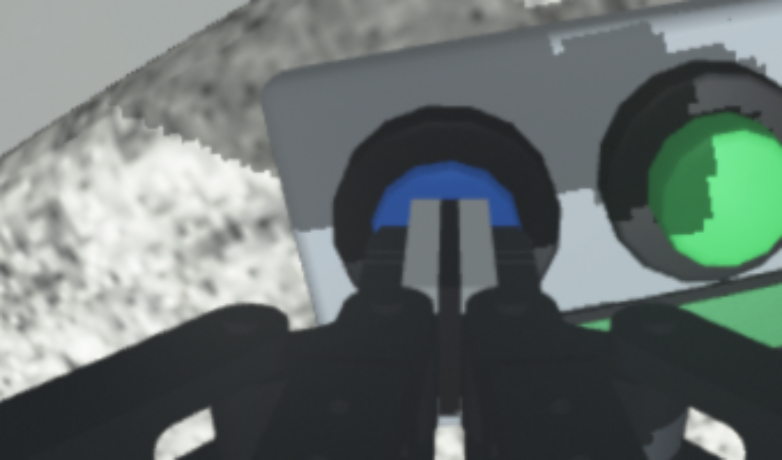

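```bash
python3 -m jog '[255,0,-3,0,0,0,0, 255,0,-9,0,0,0,0, 255,0,-14,0,0,0,0, 255,0,-14,0,0,0,0]'; python3 - <<'E'
from h import *
print(move([.54,.08,.2],-18),move([.53,.36,.2],-3.6))
E
```

```text
clock: 9.1
position: [0.4668, -0.2294, 0.1765]
ee_rot: [-0.701, 0.704, -0.08, 0.085]
contact_force: [0.0, 1.2, 0.2]
width: -0.0
(array([-0.04, -2.44, 31.79]), array([0.017, 0.572, 0.062])) (array([-7.52, -2.58, 58.79]), array([ 0.025, -1.228,  0.059]))
```

```bash
python3 -m jog '[255,0,-2.5,31.8,0,0.57,0, 255,0,-2.5,31.8,0,0.57,0, 255,0,-2.5,31.8,0,0.57,0, 255,0,-2.5,31.8,0,0.57,0, 255,0,-2.5,31.8,0,0.57,0, 255,0,-2.5,31.8,0,0.57,0, 255,0,-2.5,31.8,0,0.57,0, 255,0,-2.5,31.8,0,0.57,0]'; python3 - <<'E'
from h import *
s,d=snap("wrist","w7");print(s["position"],s["qd"].round(3))
E
```

```text
clock: 10.1
position: [0.5377, 0.0791, 0.1968]
ee_rot: [-0.698, 0.699, -0.112, 0.111]
contact_force: [-0.2, 0.3, 0.3]
width: -0.0001
[0.53770524 0.07909257 0.19678948] [-0.014 -0.005 -0.009  0.002 -0.     0.002]
```

View pics/w7.png

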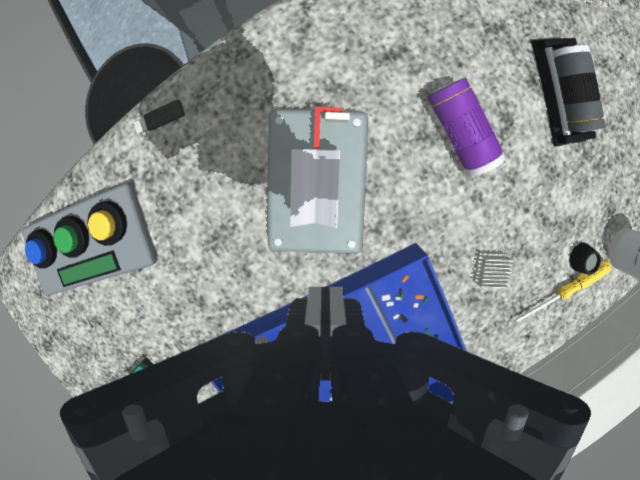

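```bash
python3 - <<'E'
import cv2
t=cv2.imread("pics/w7.png")
cv2.imwrite("pics/w7a.png",cv2.resize(t[95:260,250:385],None,fx=3.6,fy=3.6,interpolation=cv2.INTER_CUBIC))
cv2.imwrite("pics/w7b.png",cv2.resize(t[30:155,520:620],None,fx=4.8,fy=4.8,interpolation=cv2.INTER_CUBIC))
E
```

```text
(no output)
```

View pics/w7a.png

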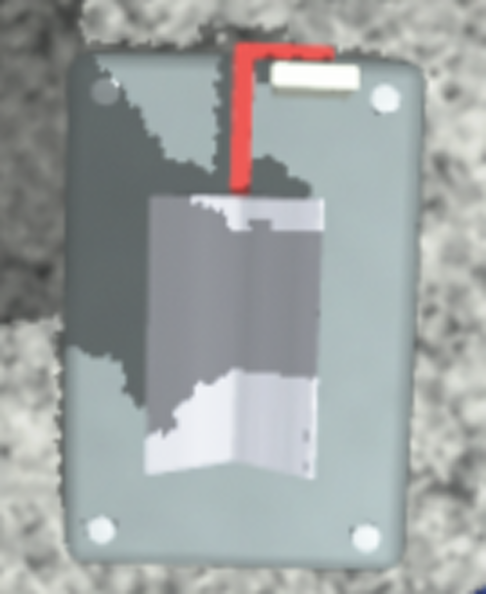

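View pics/w7b.png

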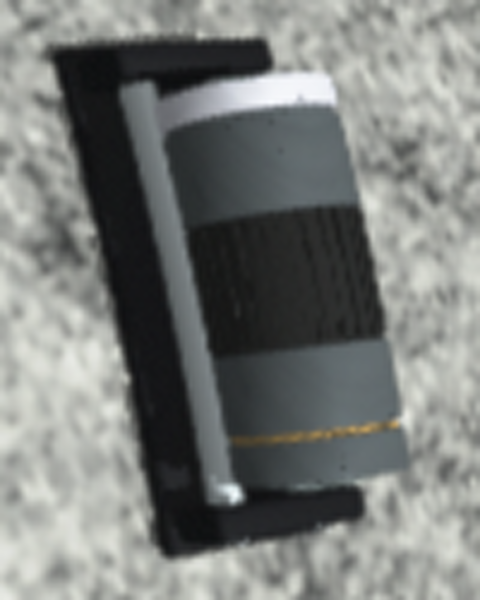

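```bash
python3 - <<'E'
from h import *
tl,d=load("w7");_,t=load("top0")
f=lambda x,y:(250+(x+.5)/3.6-.5,95+(y+.5)/3.6-.5)
ft=lambda x,y:(200+x/5.7-.4,210+y/5.7-.4)
C=[np.array(atz(ray(d,f(*p),tl),.075)) for p in [(150,196),(324,200),(146,473),(316,478)]]
print(np.array(C).round(4))
n=(C[0]+C[1])/2;r=(C[2]+C[3])/2;v=r-n
print("V centre",(n+r)/2,"yaw",np.degrees(np.arctan2(v[1],v[0])),np.linalg.norm(v),np.linalg.norm(C[0]-C[1]))
S=[atz(ray(d,f(*p),tl),.028) for p in [(105,92),(385,98),(101,530),(366,538)]]
n=(S[0]+S[1])/2;r=(S[2]+S[3])/2;v=r-n
print(np.array(S).round(4),"scr centre",(n+r)/2,"yaw",np.degrees(np.arctan2(v[1],v[0])))
for a,b in [((150,196),(757,228)),((324,200),(685,208)),((146,473),(790,108)),((316,478),(715,90))]: 
    print(tri([ray(d,f(*a),tl),ray(t,ft(*b))]))
b=[p for p in [(757,228),(685,208),(790,108),(715,90)]]
print("top V c",np.mean([atz(ray(t,ft(*p)),.075) for p in b],0))
g=lambda x,y:(520+(x+.5)/4.8-.5,30+(y+.5)/4.8-.5)
# rubber ring outline mid
L=[atz(ray(d,g(*p),tl),.0328) for p in [(203,280),(372,273)]];print("ring",L)
# cheek corners outer top (z .022)
print("cheek",[atz(ray(d,g(*p),tl),.022) for p in [(58,52),(268,42),(165,555)]])
ce=(445/1,)
E
```

```text
[[0.4692 0.0759 0.075 ]
 [0.4807 0.1082 0.075 ]
 [0.5219 0.057  0.075 ]
 [0.5336 0.0896 0.075 ]]
V centre [0.50132275 0.08268197 0.075     ] yaw -19.565681861176145 0.056021112914768564 0.03423446498735801
[[0.4412 0.0696 0.028 ]
 [0.4629 0.1305 0.028 ]
 [0.5398 0.0344 0.028 ]
 [0.5616 0.0948 0.028 ]] scr centre [0.50139422 0.08232438 0.028     ] yaw -19.77411170626316
(array([0.46905829, 0.07553735, 0.0707192 ]), [np.float64(0.0262275440554326), np.float64(0.026227544055459167)])
(array([0.48059046, 0.10743498, 0.06771727]), [np.float64(1.0061034264382573), np.float64(1.0061034264382283)])
(array([0.52098288, 0.05774381, 0.07763687]), [np.float64(0.49061431630426316), np.float64(0.49061431630431174)])
(array([0.543695  , 0.08849336, 0.02671087]), [np.float64(0.7965370913778196), np.float64(0.79653709137783)])
top V c [0.4998615  0.08261649 0.075     ]
ring [array([0.47788467, 0.33233053, 0.0328    ]), array([0.48312871, 0.38015234, 0.0328    ])]
cheek [array([0.4267776, 0.3208927, 0.022    ]), array([0.43046846, 0.3785081 , 0.022     ]), array([0.53056059, 0.31352238, 0.022     ])]
```

```bash
python3 - <<'E'
from h import *
print(move([.53,.352,.19],-3.8))
E
```

```text
(array([-9.27,  0.69, 25.7 ]), array([ 0.005, -1.796, -0.009]))
```

```bash
python3 -m jog '[50,-9.3,0.5,25.7,0,-1.8,0, 50,-9.3,0.5,25.7,0,-1.8,0, 50,-9.3,0.5,25.7,0,-1.8,0, 50,-9.3,0.5,25.7,0,-1.8,0, 50,-9.3,0.5,25.7,0,-1.8,0, 50,-9.3,0.5,25.7,0,-1.8,0, 50,-9.3,0.5,25.7,0,-1.8,0]'; python3 - <<'E'
from h import *
s,d=snap("wrist","w8");print(s["position"],s["qd"].round(3))
cv2.imwrite("pics/w8c.png",cv2.resize(d["color"][90:290,200:450],None,fx=3,fy=3,interpolation=cv2.INTER_CUBIC))
E
```

```text
clock: 11.02
position: [0.5302, 0.3513, 0.1926]
ee_rot: [-0.706, 0.707, -0.023, 0.023]
contact_force: [0.1, -0.8, 0.4]
width: 0.0685
[0.53018508 0.35129527 0.1926113 ] [-0.009 -0.008  0.004  0.005 -0.003  0.003]
```

View pics/w8c.png

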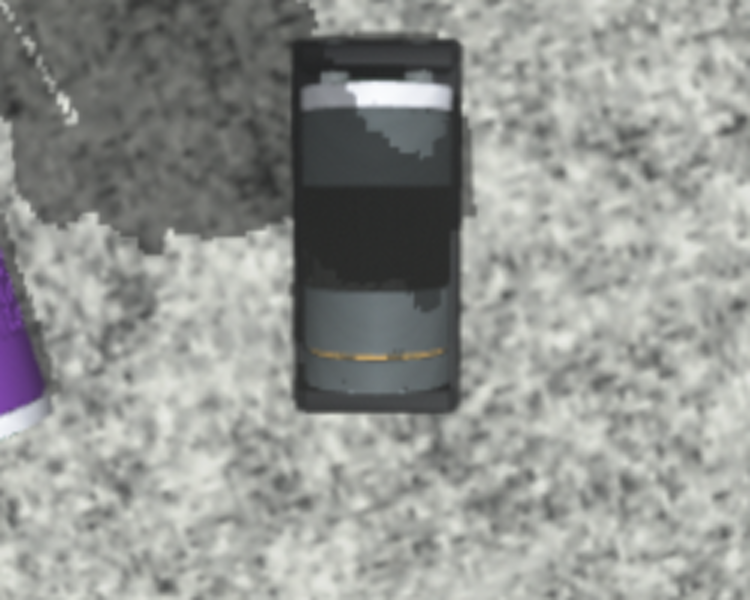

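```bash
python3 - <<'E'
from h import *
tl,d=load("w8")
f=lambda x,y:(200+(x+.5)/3-.5,90+(y+.5)/3-.5)
P=lambda x,y,z:atz(ray(d,f(x,y),tl),z)
a=P(377,83,.0528);b=P(376,390,.0528);v=b-a
print("ends",a,b,np.linalg.norm(v),(a+b)/2,np.degrees(np.arctan2(v[1],v[0])))
for r,(l,q) in {100:(302,452),150:(302,452),230:(303,450),320:(305,449),375:(307,447)}.items():
    L,Q=P(l,r,.0335),P(q,r,.0335);print(((L+Q)/2)[:2].round(4),np.linalg.norm(L-Q).round(4))
c=[P(293,38,.022),P(462,40,.022),P(296,410,.022),P(460,410,.022)];n=(c[0]+c[1])/2;q=(c[2]+c[3])/2;v=q-n
print("cradle",(n+q)/2,np.degrees(np.arctan2(v[1],v[0])),np.linalg.norm(v),np.linalg.norm(c[0]-c[1]))
# height of lens: near rim from two wrist views w7,w8 + side
t7,_=load("w7");g=lambda x,y:(520+(x+.5)/4.8-.5,30+(y+.5)/4.8-.5)
print(tri([ray(d,f(304,288),tl),ray(d,g(214,355),t7)]))
print("orange", tri([ray(d,f(377,355),tl),ray(d,g(318,436),t7)]))
E
```

```text
ends [0.4422616  0.35674629 0.0528    ] [0.52085513 0.35137376 0.0528    ] 0.0787769389381766 [0.48155837 0.35406002 0.0528    ] -3.9105660966940987
[0.4452 0.3565] 0.0401
[0.4588 0.3556] 0.0403
[0.4805 0.3541] 0.0397
[0.5051 0.3526] 0.0394
[0.5204 0.3516] 0.0386
cradle [0.47987724 0.35444618 0.022     ] -3.6415201086392486 0.10593907818404025 0.04691027915275586
(array([0.4941918 , 0.33299321, 0.02932304]), [np.float64(1.2354553199899359), np.float64(1.235455319989792)])
orange (array([0.51396279, 0.35196237, 0.03459594]), [np.float64(0.7038696257039663), np.float64(0.7038696257038961)])
```

```bash
python3 - <<'E'
from h import *
print(move([.4812,.3541,.013],-3.8))
E
```

```text
(array([-4.91, 17.98, -0.02]), array([ 0.008,  0.   , -0.001]))
```

```bash
python3 -m jog '[50,-4.9,2,0,0,0,0, 50,-4.9,8,0,0,0,0, 50,-4.9,11,0,0,0,0, 50,-4.9,11,0,0,0,0, 50,-4.9,11,0,0,0,0]'; python3 - <<'E'
from h import *
s,d=snap("wrist","w9");print(move([.4812,.3541,.013],-3.8),s["contact_force"])
E
```

```text
clock: 11.7
position: [0.4824, 0.3563, 0.0843]
ee_rot: [0.707, -0.706, 0.022, -0.024]
contact_force: [-0.1, -0.3, -0.3]
width: 0.0684
(array([-0.15,  7.17, -0.28]), array([-0.014,  0.008,  0.022])) [-0.07344801 -0.31003288 -0.30514425]
```

View pics/w9.png

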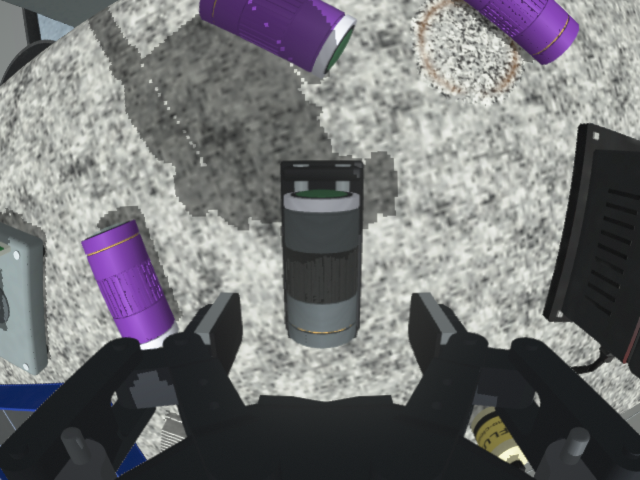

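```bash
python3 -m jog '[50,-0.1,3.5,-0.1,0,0,0, 50,-0.1,6,-0.1,0,0,0, 50,-0.1,7.1,-0.1,0,0,0, 50,-0.1,7.1,-0.1,0,0,0, 50,-0.1,7.1,-0.1,0,0,0]'; python3 - <<'E'
from h import *
s,d=snap("wrist","w10");print(s["position"],move([.4812,.3541,.013],-3.8),s["contact_force"])
E
```

```text
clock: 12.38
position: [0.481, 0.3563, 0.0131]
ee_rot: [0.707, -0.706, 0.022, -0.024]
contact_force: [-0.3, -0.2, -0.4]
width: 0.0687
[0.48099821 0.35625084 0.01310078] (array([ 0.04,  0.01, -0.21]), array([-0.011,  0.016,  0.016])) [-0.2962042  -0.24046349 -0.44574344]
```

View pics/w10.png

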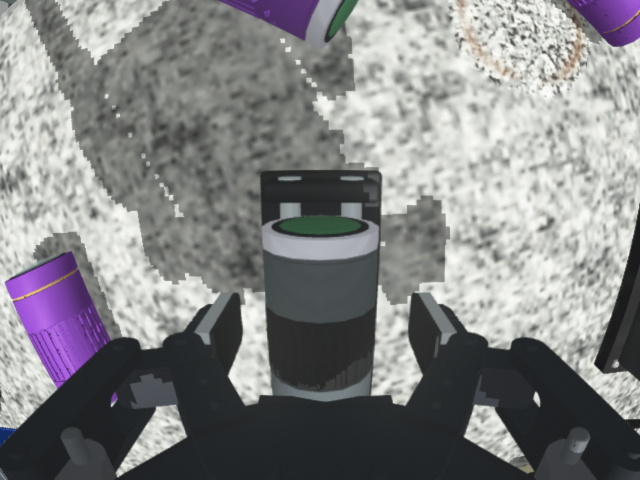

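```bash
python3 -m jog '[50,0,0,-0.2,0,0,0, 50,0,0,-0.2,0,0,0, 90,0,0,-0.2,0,0,0, 120,0,0,-0.2,0,0,0, 150,0,0,-0.2,0,0,0, 200,0,0,-0.2,0,0,0, 255,0,0,-0.2,0,0,0, 255,0,0,-0.2,0,0,0, 255,0,0,-0.2,0,0,0, 255,0,0,-0.2,0,0,0]' 90; python3 - <<'E'
from h import *
s=get_state();print(s["position"],s["contact_force"],s["width"])
E
```

```text
clock: 13.68
position: [0.4799, 0.3545, 0.0122]
ee_rot: [0.707, -0.706, 0.023, -0.023]
contact_force: [-2.6, 3.0, 5.6]
width: 0.0381
[0.47989068 0.35449805 0.01224971] [-2.64911088  2.98124171  5.60425473] 0.038092337311691454
```

```bash
python3 - <<'E'
from h import *
s,d=snap("wrist","w11")
cv2.imwrite("pics/w11c.png",cv2.resize(d["color"][180:420,170:480],None,fx=2.5,fy=2.5,interpolation=cv2.INTER_CUBIC))
s,d=snap("side","s11")
cv2.imwrite("pics/s11c.png",cv2.resize(d["color"][280:400,240:390],None,fx=5,fy=5,interpolation=cv2.INTER_CUBIC))
E
```

```text
(no output)
```

View pics/w11c.png

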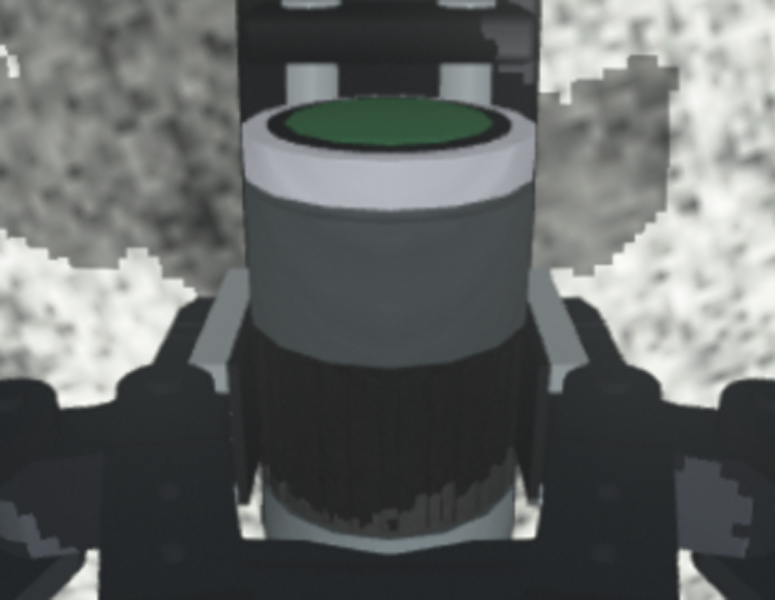

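View pics/s11c.png

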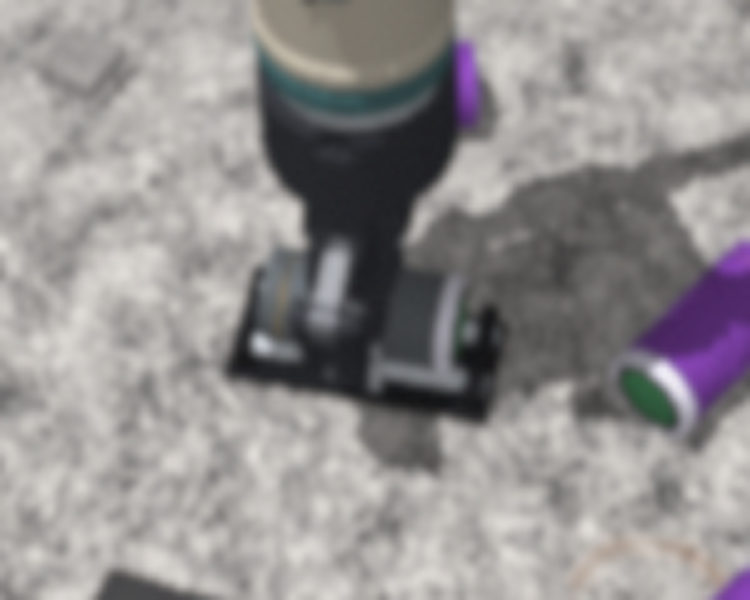

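```bash
python3 -m jog '[255,0,-1.5,0,0,0,0, 255,0,-3,0,0,0,0, 255,0,-3,0,0,0,0]'; python3 -m jog '[255,0,-5,0,0,0,0, 255,0,-10,0,0,0,0, 255,0,-12,0,0,0,0, 255,0,-12,0,0,0,0]';python3 - <<'E'
from h import *
s,d=snap("wrist","w12")
cv2.imwrite("pics/w12c.png",cv2.resize(d["color"][180:420,170:480],None,fx=2.5,fy=2.5,interpolation=cv2.INTER_CUBIC))
print(s["contact_force"],s["moment"],s["width"])
print(move([.5013,.0825,.14],-19.65))
E
```

```text
clock: 14.15
position: [0.4809, 0.354, 0.0434]
ee_rot: [0.707, -0.706, 0.022, -0.024]
contact_force: [0.1, -0.8, -1.2]
width: 0.0376
clock: 14.65
position: [0.4806, 0.354, 0.1634]
ee_rot: [0.707, -0.706, 0.021, -0.024]
contact_force: [0.9, 0.3, -2.1]
width: 0.038
[ 0.89423882  0.25775702 -2.05959412] [-0.04051233  0.004883   -0.01330976] 0.03801118108587249
(array([  3.9 ,   2.16, -26.89]), array([-1.000e-03,  1.997e+00,  2.000e-03]))
```

View pics/w12c.png

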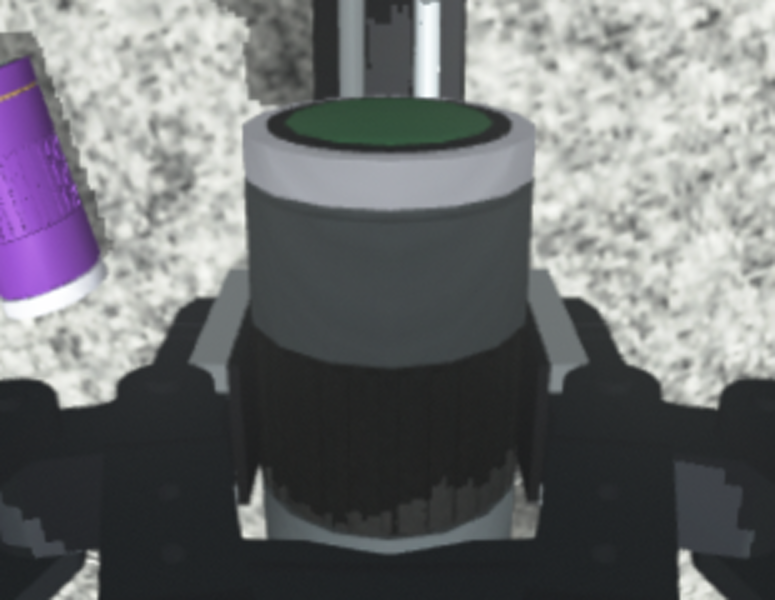

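```bash
python3 - <<'E'
from h import *
tl,d=load("w12")
I=(np.zeros(3),np.eye(3))
def aty(px,y):
    o,v=ray(d,px,I);return (o+v*(y-o[1])/v[1])*1e3
f=lambda x,y:(170+(x+.5)/2.5-.5,180+(y+.5)/2.5-.5)
print(aty(f(388,124),-.0206),"near face centre")
print(aty(f(388,152),-.0356), aty(f(388,97),-.0056),"glass top/bottom (r~15?)")
print(aty(f(388,158),-.0406),"rim top edge");print(aty(f(388,210),-.0406),"rim back")
print(aty(f(268,124),-.0206),aty(f(510,124),-.0206),aty(f(244,128),-.0206),aty(f(535,128),-.0206))
print(aty(f(388,366),-.0406),aty(f(388,535),-.0406),"ring")
E
```

```text
[-37.4207479  -20.6         -0.13660056] near face centre
[-37.32965506 -35.6         -0.10956688] [-38.25495978  -5.6         -0.16416933] glass top/bottom (r~15?)
[-37.89585031 -40.6         -0.10097103] rim top edge
[-31.64001698 -40.6         -0.09668769] rim back
[-37.43242599 -20.6        -16.49723045] [-37.46947561 -20.6         16.49174373] [-36.88108301 -20.6        -19.83836158] [-36.92651726 -20.6         19.97142962]
[-11.25664013 -40.6         -0.08309635] [ 15.36375548 -40.6         -0.06603796] ring
```

```bash
python3 - <<'E'
from h import *
print(move([.4989,.0832,.14],-19.65))
E
python3 -m jog '[255,3.7,2,-26.8,0,2,0, 255,3.7,2,-26.8,0,2,0, 255,3.7,2,-26.8,0,2,0, 255,3.7,2,-26.8,0,2,0, 255,3.7,2,-26.8,0,2,0, 255,3.7,2,-26.8,0,2,0, 255,3.7,2,-26.8,0,2,0]'
python3 - <<'E'
from h import *
s,d=snap("wrist","w13")
print(s["qd"].round(3),move([.4989,.0832,.09],-19.65))
E
```

```text
(array([  3.65,   2.16, -26.84]), array([-1.000e-03,  1.997e+00,  2.000e-03]))
clock: 15.58
position: [0.4988, 0.0844, 0.1406]
ee_rot: [0.697, -0.697, 0.122, -0.12]
contact_force: [0.3, -0.2, -2.4]
width: 0.038
[ 0.02  -0.007 -0.012 -0.002  0.001 -0.003] (array([ 0.06,  5.09, -0.15]), array([ 0.   ,  0.003, -0.012]))
```

View pics/w13.png

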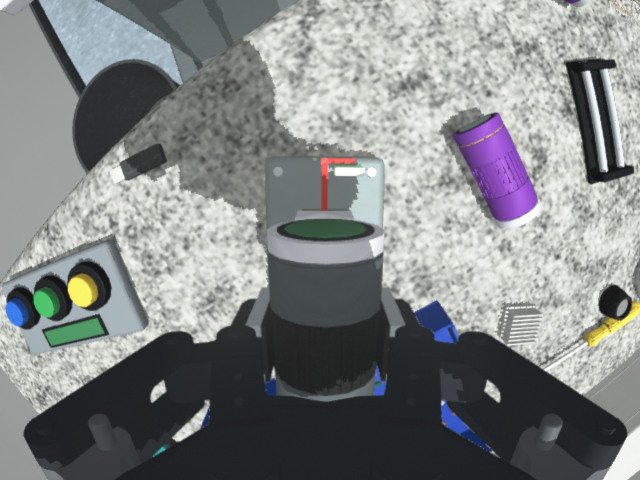

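```bash
python3 - <<'E'
from h import *
tl,d=load("w13")
c=d["color"];cv2.imwrite("pics/w13c.png",cv2.resize(c[150:260,255:395],None,fx=5,fy=5,interpolation=cv2.INTER_CUBIC))
E
```

```text
(no output)
```

View pics/w13c.png

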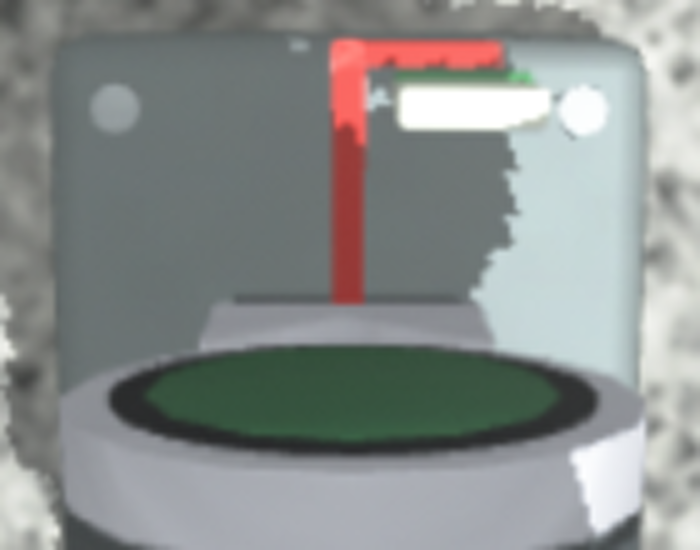

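```bash
python3 - <<'E'
from h import *
tl,d=load("w13");p,R=tl
f=lambda x,y:(255+(x+.5)/5-.5,150+(y+.5)/5-.5)
for n,(x,y),z in [("arm near V",(347,295),.0475),("arm far",(347,60),.0475),("s1",(115,108),.028),("s2",(583,110),.028)]:
    X=atz(ray(d,f(x,y),tl),z);print(n,X,(R.T@(X-p)*1e3).round(2))
E
```

```text
arm near V [0.47413176 0.09227098 0.0475    ] [-25.63  93.19  -0.85]
arm far [0.44560833 0.10245786 0.0475    ] [-55.92  93.26  -0.86]
s1 [0.44146526 0.06982327 0.028     ] [-48.79 112.75 -32.99]
s2 [0.46343496 0.13057177 0.028     ] [-48.55 112.74  31.61]
```

```bash
python3 -m jog '[255,0.05,2,-0.08,0,0,0, 255,0.05,4.5,-0.08,0,0,0, 255,0.05,6.5,-0.08,0,0,0, 255,0.05,6.5,-0.08,0,0,0, 255,0.05,6.5,-0.08,0,0,0]'
python3 -m jog '[255,0,0.5,0,0,0,0, 255,0,0.5,0,0,0,0]'; python3 -m jog '[255,0,0.3,0,0,0,0, 255,0,0.3,0,0,0,0]'; python3 - <<'E'
from h import *
s,d=snap("wrist","w14");print(s["position"],s["contact_force"],s["moment"])
cv2.imwrite("pics/w14c.png",cv2.resize(d["color"][150:260,255:395],None,fx=5,fy=5,interpolation=cv2.INTER_CUBIC))
E
```

```text
clock: 16.25
position: [0.5003, 0.0837, 0.0773]
ee_rot: [0.697, -0.697, 0.12, -0.121]
contact_force: [0.2, 0.0, -1.4]
width: 0.0379
clock: 16.5
position: [0.4997, 0.083, 0.0719]
ee_rot: [0.697, -0.697, 0.121, -0.121]
contact_force: [-0.3, 0.8, -1.6]
width: 0.038
clock: 16.75
position: [0.4995, 0.0828, 0.0686]
ee_rot: [0.697, -0.697, 0.121, -0.121]
contact_force: [0.6, 0.2, -0.2]
width: 0.0379
[0.49954965 0.08284724 0.06857044] [ 0.6432999   0.22545315 -0.21931315] [-0.01678056  0.00116665  0.02026541]
```

View pics/w14c.png

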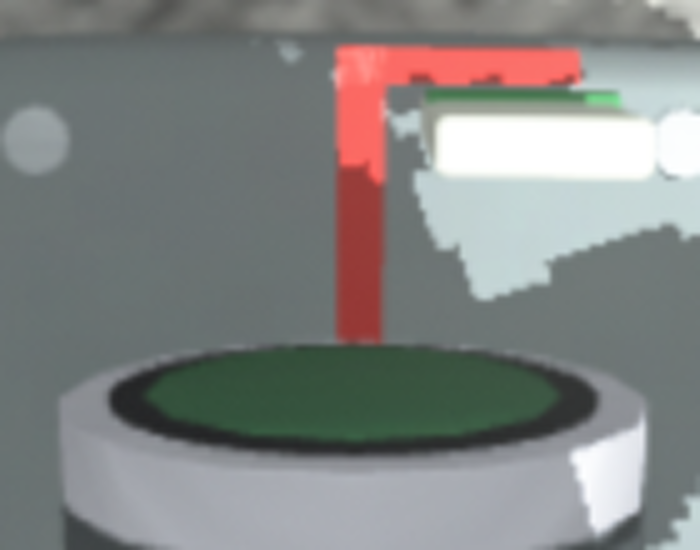

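```bash
python3 -m jog '[255,0,0.2,0.04,0,0,0, 255,0,0.2,0.04,0,0,0]'; python3 -m jog '[255,0,0.2,0,0,0,0, 255,0,0.2,0,0,0,0]';  python3 -m jog '[255,0,0.2,0,0,0,0, 255,0,0.2,0,0,0,0]'; python3 - <<'E'
from h import *
s,d=snap("wrist","w15");print(s["position"],s["contact_force"],s["moment"])
cv2.imwrite("pics/w15c.png",cv2.resize(d["color"][150:260,255:395],None,fx=5,fy=5,interpolation=cv2.INTER_CUBIC))
s,d=snap("side","s15");cv2.imwrite("pics/s15c.png",cv2.resize(d["color"][200:290,270:390],None,fx=6,fy=6,interpolation=cv2.INTER_CUBIC))
E
```

```text
clock: 17.05
position: [0.4997, 0.0833, 0.0665]
ee_rot: [0.697, -0.697, 0.121, -0.121]
contact_force: [0.5, -0.1, -1.0]
width: 0.038
clock: 17.3
position: [0.4999, 0.0833, 0.065]
ee_rot: [0.697, -0.697, 0.121, -0.121]
contact_force: [-0.6, -0.4, 2.8]
width: 0.0379
clock: 17.55
position: [0.4999, 0.0833, 0.063]
ee_rot: [0.697, -0.697, 0.121, -0.121]
contact_force: [-1.0, -0.6, 4.9]
width: 0.0381
[0.49993964 0.08329874 0.06303902] [-1.03069226 -0.60258566  4.90637801] [-0.08841987  0.27391866 -0.07330692]
```

View pics/w15c.png

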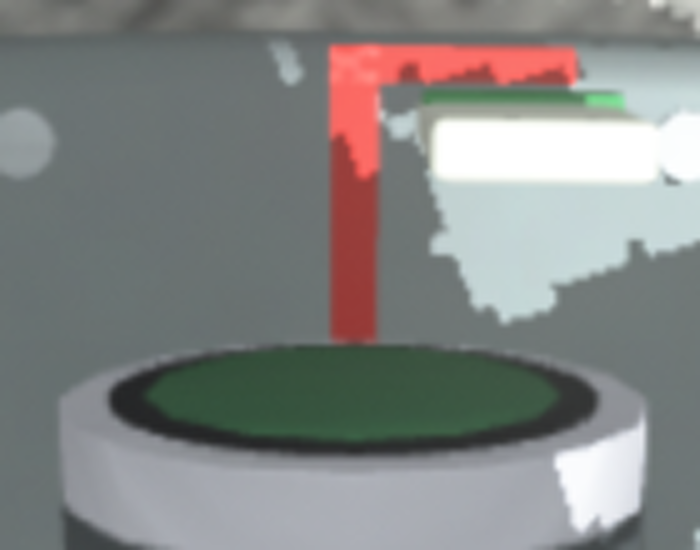

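View pics/s15c.png

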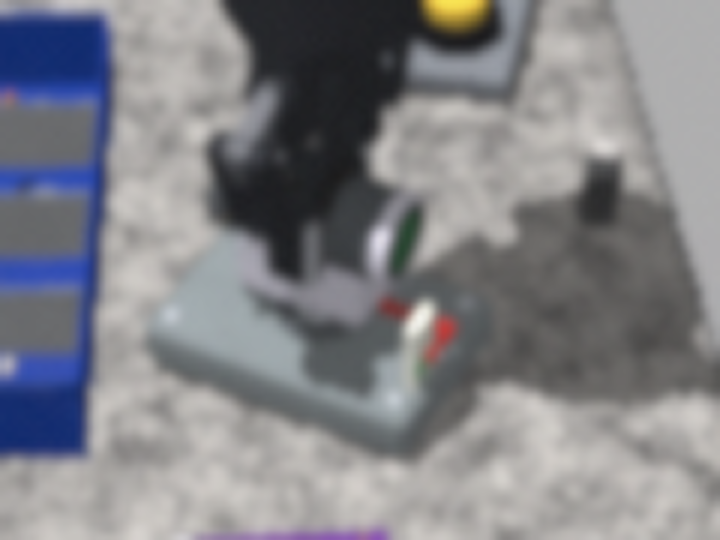

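```bash
python3 -m jog '[255,0,0.1,0,0,0,0, 255,0,0.2,0,0,0,0, 255,0,0.3,0,0,0,0, 255,0,0.4,0,0,0,0,255,0,0.4,0,0,0,0]'; python3 -m jog '[255,0,0.1,0,0,0,0, 255,0,0.2,0,0,0,0, 255,0,0.2,0,0,0,0]'; python3 - <<'E'
from h import *
s,d=snap("wrist","w16");print(s["position"],s["contact_force"],s["moment"])
cv2.imwrite("pics/w16c.png",cv2.resize(d["color"][150:260,255:395],None,fx=5,fy=5,interpolation=cv2.INTER_CUBIC))
s,d=snap("side","s16");cv2.imwrite("pics/s16c.png",cv2.resize(d["color"][200:290,270:390],None,fx=6,fy=6,interpolation=cv2.INTER_CUBIC))
E
```

```text
clock: 18.27
position: [0.5, 0.0833, 0.0597]
ee_rot: [0.697, -0.697, 0.121, -0.121]
contact_force: [-3.6, -0.3, 10.5]
width: 0.0379
clock: 18.65
position: [0.5, 0.0833, 0.0581]
ee_rot: [0.697, -0.697, 0.12, -0.121]
contact_force: [-3.4, -0.8, 13.6]
width: 0.0381
[0.49997688 0.0833061  0.05811437] [-3.44429805 -0.78545877 13.62976487] [-0.05398155  0.56772746 -0.02073242]
```

View pics/w16c.png

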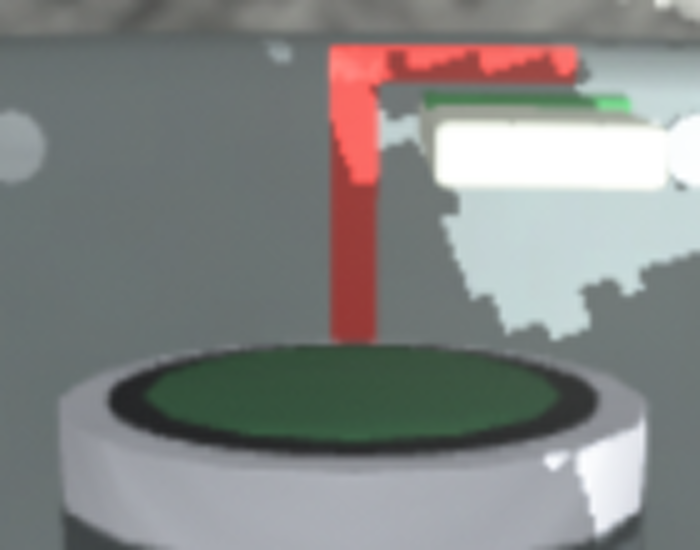

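View pics/s16c.png

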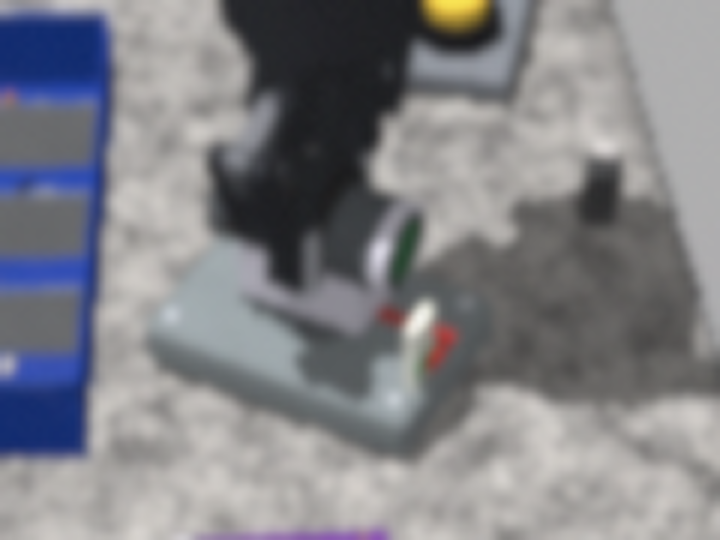

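```bash
python3 - <<'E'
from h import *
yaw=np.radians(-19.65);ux=np.array([np.cos(yaw),np.sin(yaw),0])
tl,d=load("w7");f7=lambda x,y:(250+(x+.5)/3.6-.5,95+(y+.5)/3.6-.5)
c7=np.mean([atz(ray(d,f7(*p),tl),.075) for p in [(150,196),(324,200),(146,473),(316,478)]],0)
b7=atz(ray(d,f7(244,44),tl),.049);print("bend->V centre",(c7-b7)@ux*1e3, "V near face junction",(c7-atz(ray(d,f7(240,193),tl),.049))@ux*1e3)
f=lambda x,y:(255+(x+.5)/5-.5,150+(y+.5)/5-.5)
for w,y,dz in (("w13",41,0),("w15",46,.0028),("w16",46,.0077)):
    tl,d=load(w);p,R=tl;b=atz(ray(d,f(347,y),tl),.049-dz);bt=(R.T@(b-p))*1e3
    face=[]
    for yy,h in ((398,-.0206),):
        o,v=ray(d,f(353,yy),(np.zeros(3),np.eye(3)));face.append(((o+v*(h-o[1])/v[1])*1e3)[0])
    print(w,"bend in tool",bt.round(1),"lens near face",face)
E
```

```text
bend->V centre 61.504006592685705 V near face junction 28.8965451618751
w13 bend in tool [-58.4  91.8  -0.9] lens near face [np.float64(-37.43456246929458)]
w15 bend in tool [-60.   16.8  -0.5] lens near face [np.float64(-37.43230696938173)]
w16 bend in tool [-60.   16.8  -0.5] lens near face [np.float64(-37.4319201323877)]
```

```bash
python3 -m jog '[255,0,0.05,0,0,0,0, 255,0,0.1,0,0,0,0, 255,0,0.1,0,0,0,0, 255,0,0.1,0,0,0,0, 255,0,0.1,0,0,0,0]'; python3 -m jog '[255,0,0,0,0,0,0, 255,0,0,0,0,0,0, 255,0,0,0,0,0,0, 255,0,0,0,0,0,0, 255,0,0,0,0,0,0, 255,0,0,0,0,0,0, 255,0,0,0,0,0,0, 255,0,0,0,0,0,0]'; python3 - <<'E'
from h import *
s,d=snap("wrist","w17");print(s["position"],s["contact_force"],s["moment"],s["width"])
cv2.imwrite("pics/w17c.png",cv2.resize(d["color"][150:260,255:395],None,fx=5,fy=5,interpolation=cv2.INTER_CUBIC))
s,d=snap("side","s17");t=d["color"][245:275,325:355]
cv2.imwrite("pics/s17c.png",np.hstack([cv2.resize(cv2.imread("pics/side0.png")[235:275,320:360],(390,390),interpolation=cv2.INTER_CUBIC),cv2.resize(d["color"][235:275,320:360],(390,390),interpolation=cv2.INTER_CUBIC)]))
s,d=snap("top","t17");cv2.imwrite("pics/t17.png",d["color"])
E
```

```text
clock: 19.38
position: [0.5, 0.0833, 0.0574]
ee_rot: [0.697, -0.697, 0.12, -0.121]
contact_force: [-4.5, -0.9, 14.9]
width: 0.0379
clock: 20.38
position: [0.5, 0.0833, 0.0573]
ee_rot: [0.697, -0.697, 0.12, -0.121]
contact_force: [-3.9, -0.7, 15.4]
width: 0.0381
[0.49998825 0.08329883 0.05733857] [-3.9132736  -0.71890358 15.39433791] [-0.02697289  0.67210192 -0.08940885] 0.03808545684277271
```

View pics/s17c.png

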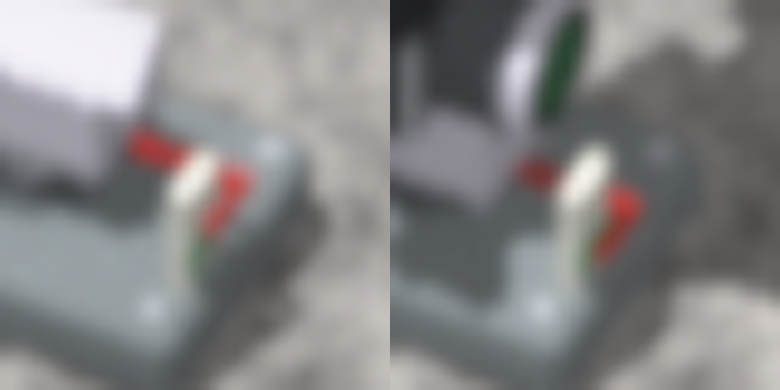

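View pics/w17c.png

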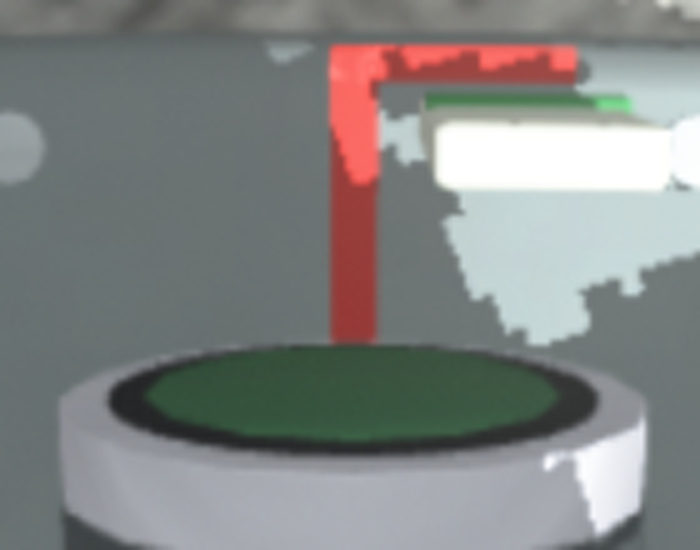

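View pics/t17.png

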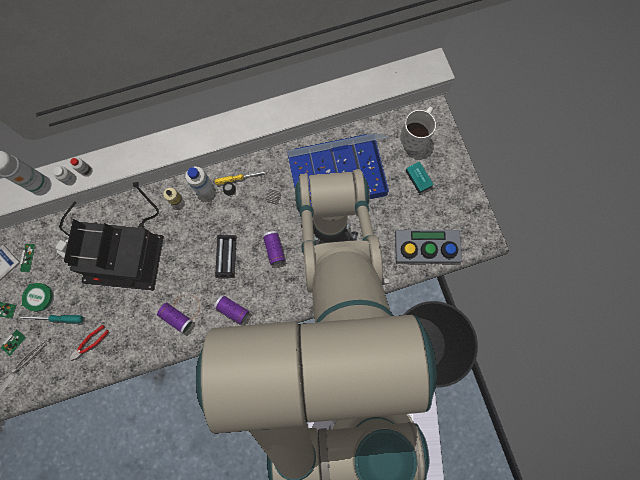

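```bash
python3 - <<'E'
from rig import *
print(sign_off());s=get_state();print(s["clock"],s["position"],s["contact_force"])
E
```

```text
the job is handed in; nothing more can be done
None
the job is handed in; nothing more can be done
```

I pressed green, yellow and blue in that order with the V-block empty, then laid the dark lens barrel in the V-block. I pressed it down and handed in still gripping and holding it, at about 20.5 s. The sign-off gives no verdict.

- **Keys:** each one went down to a rigid stop (TCP z about 34 mm, 15 to 25 N) and was released before the next. On green the contact ran from about 40 to 34 mm, which matches 6 mm of travel. All three looked up again in the later pictures.
- **Pointer:** the tool has dropped 8.4 mm since contact. The force gives about 9.5 mm down, and the side picture roughly 7 to 9 mm. All are within the 6 to 12 mm that puts the pointer in the band, and well short of the 16 mm stop. The hold was steady for the last second at 15.4 N.
- **Barrel:** it sits about 0.7 mm off centre along the V and about 0.1 mm sideways. By the measured side force, both faces carry load. It did not slip in the grip.
- **Readings that disagreed:**
    - The first camera estimate put the key tops at about 35 mm, but contact was at 40 mm.
    - The gripper opening read 38 mm on the 40 mm barrel.
    - A sideways push of about 4 N remains on the tool, mostly along the groove.
- **Bystanders:** I did not touch the heat sink, loupe, memory stick or purple look-alikes. In the last top view the memory stick was behind the arm; I last saw it in the wrist picture before lowering the barrel.

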